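# Return the ointment spatula to its slot in the dressing trolley's rack

### The job

Take the red-handled spatula from its sloping rest and start its blade edgewise into the one empty slot of the slanted rack, about half the blade's length, so that the spring pad inside holds it, and let go of it completely. Then push on the black end of its handle, without gripping it and never harder than 45 N, until its collar is pressed firmly, with a push of about 25 N, flush onto the block; leave it there and leave everything else on the trolley where it stands.

Things in the scene. Friction and masses are not known exactly. Their poses are not given: they have to be found in the camera images.
- spat_grip (a point): centre of the red handle of the loose ointment spatula; the handle is a bar 120 long x 20 wide x 12 mm thick. Axes: x along the spatula from blade tip to handle end, y across its width, z normal to the blade. Total length 211 mm, about 0.12 kg, balancing about 25 mm from this point towards the blade
- spatula: the same spatula, origin and axes as spat_grip. Along x in mm: steel blade (28 wide, 3 thick) -141 to -66, black collar (40 wide, 16 thick) -66 to -60, red handle -60 to +60, black end cap (26 wide, 16 thick) +60 to +70. It starts on the sloping rest, blade towards the robot and low, handle rising away from the robot at 30 degrees to the table
- handle: the red handle bar of that spatula, same origin and axes
- end_cap: the black end cap of that spatula's handle, 10 long x 26 wide x 16 mm thick; origin at its centre, axes as the spatula
- spat_tip (a point): middle of the blade's tip edge, x = -141 mm on the spatula
- spat_collar (a point): middle of the collar's face on the blade side, x = -66 mm on the spatula; it lies flush on the block's face when the spatula is home (tip then 75 mm deep)
- spat_end (a point): middle of the flat outer face of the black end cap (26 x 16 mm), x = +70 mm on the spatula
- slot (a point): centre of the mouth of the EMPTY slot, about 106 mm above the table in the sloping face of a white block. z points out of the slot, 55 degrees above the table, leaning away from the robot; y along its width; x across its thickness, pointing outward and down. Slot 33 mm wide, 6.5 mm thick, 90 mm deep, no bevel. The face reaches 32 mm to -x, 20 mm to +x, 32 mm to each side in y
- pad (a joint): blue sprung roller in the empty slot, on its -x side, 14 to 36 mm below the mouth; at rest (0) it leaves 1.5 mm of the slot free, pushed back up to 4.5 mm (value in m). It presses the blade with about 7 N: getting past it takes roughly 5 to 20 N along the slot; then it holds the blade wherever it is left, and sliding further takes about 5 to 12 N
- free_block: the white block with the empty slot, 64 mm wide, fixed; origin under it on the rack plate, x away from the robot; the slot mouth is at x = +30, z = +100 mm
- green_block: an identical fixed block with a green-handled spatula already home, its handle end about 111 mm higher than its mouth. The three blocks stand side by side at 75 mm pitch, in any order
- yellow_block: the same with a yellow-handled spatula already home
- rack: fixed steel plate under the three blocks, 130 x 250 x 6 mm; origin at the centre of its underside
- rest: fixed sloping steel rest on a plate 220 x 70 x 6 mm, x along the spatula; origin at the centre of its underside. A toe tray with a low stop holds the blade; a notched post with horns, 34 mm wide over all, carries the handle 52 mm from its centre, near the cap; between them nothing stands beside or under the handle, whose centre is 92 mm above the table
- red_bin: bystander, loose: red plastic bin full of sachets, 100 x 120 x 90 mm tall; origin at the centre of its underside
- tape_roll: bystander, loose: white roll of tape lying flat, 64 mm across, 25 mm tall; origin at the centre of its underside
- gel_bottle: bystander, loose: clear bottle with blue cap, 60 mm across, 160 mm tall; origin at the centre of its underside
- cup: bystander, loose: white plastic cup, 72 mm across, 80 mm tall; origin at the centre of its underside
Not all that is in view belongs to the job. Of the things like the spatula, leave any that is pink or yellow; of the rest the smaller one is meant.

How it is judged (in metres and radians):
On the way, in this order (a step that is already met when the one before it is completed fails the run):
1. the blade is part-way in the empty slot (tip 22 to 62 mm deep of 75), held by the pad alone, nothing of the robot touching the spatula (x of spat_tip in the frame of slot between -0.006 and 0.006 m and y of spat_tip in the frame of slot between -0.006 and 0.006 m and angle between the x axis of spatula and the z axis of slot, either way round below 0.12 rad and z of spat_tip in the frame of slot between -0.062 and -0.022 m and contact force between each of the arm, the fingers and spatula below 0.05 N and linear speed of spatula below 0.01 m/s), for 0.2 s.
2. the spatula is home (collar within 3 mm of the block face) while the fingers push on its end cap with at least 20 N and do not grip the handle (x of spat_tip in the frame of slot between -0.006 and 0.006 m and y of spat_tip in the frame of slot between -0.006 and 0.006 m and angle between the x axis of spatula and the z axis of slot, either way round below 0.12 rad and z of spat_collar in the frame of slot between -0.004 and 0.003 m and contact force between the fingers and end_cap above 20 N and contact force between the fingers and handle below 1 N), for 0.02 s.
At the end, for the whole second after the job is handed in: The spatula stands in the empty slot with its collar within 3 mm of the block face (and its tip within 6 mm of the slot's centre line, axis within 0.12 rad of the slot's), at rest and released (x of spat_tip in the frame of slot between -0.006 and 0.006 m and y of spat_tip in the frame of slot between -0.006 and 0.006 m and angle between the x axis of spatula and the z axis of slot, either way round below 0.12 rad and z of spat_collar in the frame of slot between -0.004 and 0.003 m and linear speed of spatula below 0.01 m/s and contact force between the fingers and spatula below 0.05 N); the robot touches nothing.
It fails at once if the end cap is pushed with more than 45 N (contact force between the fingers and end_cap above 45 N).
It fails at once if a bystander is moved by more than 20 mm (distance of any of red_bin, tape_roll, gel_bottle, cup from where it was at the start of the episode above 0.02 m).
It also fails if it takes over 54 s, if anything falls off the work surface, if the arm or the gripper's body presses on something with over 40 N, if the wrist force passes 120 N, or if a joint passes its speed limit or range.

### The arm

A 6-joint arm with a two-finger parallel gripper is mounted at the origin on the work surface. World frame = base frame: x ahead of the robot, y to its left, z up, the work surface at z = 0. Lengths are in mm, angles in rad, forces in N, time in s.
With the tool pointing down it reaches from about 325 to 775 mm from the base axis. Payload 9.3 kg.
Tool frame: the origin (TCP) lies on the mounting face of the last link; the fingertips stand 173 mm ahead of it and the grasp point (between the pads) lies 155 mm ahead of it (env.grip_depth is the distance from the TCP to the grasp point, in mm); z points along the fingers, y is the line along which they close (so a half turn about z gives the same grasp; the last joint's range is limited). The gripper opens to 85 mm and grips with 20 to 120 N. Pads are 22 mm wide; open, the fingers measure 114 mm over their backs; the gripper's body (76 mm by 85 mm) begins 54 mm behind the grasp point. The pads swing forward as they close: fully open they stand 13 mm farther back than shut.
Start: joints at [1.06, 0.259, 0.021, 1.334, 0, 1.418], TCP at [192.619, 515.165, 404.679] pointing down, gripper open.
Joint ranges: [-3.04, 3.04], [-0.91, 1.82], [-1.04, 1.36], [-1.92, 1.95], [-1.52, 1.45], [-3.14, 3.14]. Speed limits (rad/s): [2.22, 2.22, 2.79, 3.14, 3.14, 3.14].

### API

Orientations are given as a unit quaternion [x, y, z, w].
In Python, from workcell import status, read_camera, camera_info, env gives the robot as it stands. The module is installed in compiled form; this text tells all that it offers.
- The arm moves only by the tool arm_command, never from a script. Its argument "motion" is a list of rows, each an object with "dp": the shift along the tool's x, y, z in m, a list of three; "turn": the turn about the tool's z in degrees; "jaw": the closure, from -1 (fully open) to 1 (shut), so that 0 is half open. In form: [{"dp": [dx, dy, dz], "turn": turn, "jaw": jaw}, ...]. A call has 1 to 5 rows; each row shifts and turns the commanded pose from where the row before left it, along the tool's axes as they then stand; what a row does not reach is not made up. A row lasts 1/8 s, in which the tool goes at most 62.5 mm and 10.7 degrees, less where a joint would pass 70% of its speed; a pose out of reach is approached as far as the arm can. A call with a gripper value outside its range is refused whole. The fingers move at their own pace and stop on an object; "newtons" is the grip in N (left out, the last holds). Time passes only in rows, so rows that do not move let the fingers close. It gives the time, the measured TCP pose, the force, the opening and the grip force at its end, in the units of the state.
- status.get_state(): the state, without advancing time (a new reading comes with each control period).
- read_camera(name): name is "scene" or "top" or "wrist"; returns (picture, depth): 384x512x3 uint8, red, green, blue; 384x512 float32, mm along the optical axis (not along the pixel's ray), 0 where there is no reading.
- camera_info(name): a dict with "vfov" (degrees; the focal length in pixels is half the picture's height over the tangent of half this angle, whatever the lens; pixels are square), "cx", "cy" (the principal point, pixels), "origin" and "rotation" of the camera in the world. Camera axes: x right, y up, looking along -z (the intrinsics and any distortion apply to the point x, -y, -z); pixel columns grow to the right and rows downward; lengths in mm; the calibration is good to about 2 mm. The wrist camera is an equidistant fisheye: a pixel r from the principal point sees the ray r / f radians off the axis. A picture is of the moment at which its call begins: read the wrist's pose just before it. camera_info takes no time and is no camera call; for the wrist camera it gives the pose at the moment of the call.
- env.sign_off(): hands the job in; it is judged then, once.
The state is a dict: "time_s": time; "joint_positions": joint angles; "dq": joint speeds; "joint_efforts": joint torques, N m; "eef_pos": TCP position; "tool_rot": TCP orientation; "ft_force": force on the tool from outside, world axes, zero at the start; "wrist_torque": the same for the moment, N m; "finger_gap": finger opening in mm; "finger_force": force on a finger pad.
Only numpy, scipy, OpenCV 4.12 (cv2) and the standard library are available. Lean on these libraries where they do the work, as an engineer would, in place of code of your own. Each camera call takes 0.05 s, during which the arm holds its last target. There are 200 camera calls.

## Working session

There is one attempt and no reset: what is moved stays moved. The work goes in short steps, Python scripts to look and compute and a tool call to move; the robot and the scene stay as the last step left them, time stands still between calls to the robot, and variables do not carry over. Pictures are saved under pics/ and viewed, at most 10 in all, crops included, and the job is handed in when it is done.

Besides the shell and the picture viewer there is one more tool, called after "Call:" as name([rows], argument=value, ...), one row to a line, values as JSON. arm_command: Moves the arm, as the interface text tells. Its arguments: {"type":"object","properties":{"motion":{"type":"array","items":{"type":"object","properties":{"dp":{"type":"array","items":{"type":"number"}},"turn":{"type":"number"},"jaw":{"type":"number"}}}},"newtons":{"type":"number"}},"required":["motion"]}

```bash
mkdir -p pics
cat > h.py <<'E'
import numpy as np, cv2
from workcell import status, read_camera, camera_info, env
def cam(n):
    ci=camera_info(n); p,d=read_camera(n); return p,d,ci
def f(ci): return 192/np.tan(np.radians(ci["vfov"]/2))
def rays(ci,u,v,fish=False):
    x=(np.asarray(u,float)-ci["cx"])/f(ci); y=(np.asarray(v,float)-ci["cy"])/f(ci)
    if fish:
        r=np.hypot(x,y)+1e-12; s=np.tan(r)/r; x=x*s;y=y*s
    return np.stack([x,-y,-np.ones_like(x)],-1)
def pts(ci,u,v,d,fish=False):   # world points from depth
    return (rays(ci,u,v,fish)*np.asarray(d,float)[...,None])@np.array(ci["rotation"]).T+np.array(ci["origin"])
def proj(ci,P,fish=False):
    c=(np.asarray(P,float)-np.array(ci["origin"]))@np.array(ci["rotation"])
    x=c[...,0]/-c[...,2]; y=-c[...,1]/-c[...,2]
    if fish:
        r=np.hypot(x,y)+1e-12; s=np.arctan(r)/r; x=x*s;y=y*s
    return np.stack([x*f(ci)+ci["cx"],y*f(ci)+ci["cy"]],-1)
def save(n,p,s=1):
    cv2.imwrite("pics/"+n+".png",cv2.resize(p[:,:,::-1],None,fx=s,fy=s,interpolation=cv2.INTER_CUBIC))
E
python3 - <<'E'
from h import *
for n in ["scene","top","wrist"]:
    p,d,ci=cam(n); save(n+"0",p,1.5); np.savez(""+n+"0.npz",p=p,d=d,**{k:np.array(v) for k,v in ci.items()})
    print(n,{k:np.round(np.array(v),3).tolist() for k,v in ci.items()})
s=status.get_state(); print(s)
E
```

```text
scene {'vfov': 52.382, 'cx': 259.35, 'cy': 199.247, 'origin': [1095.568, 358.496, 1239.752], 'rotation': [0.137, 0.229, 0.833, 0.485]}
top {'vfov': 44.185, 'cx': 248.57, 'cy': 189.949, 'origin': [336.575, 47.28, 1488.989], 'rotation': [0.039, -0.048, -0.697, 0.714]}
wrist {'vfov': 65.706, 'cx': 253.769, 'cy': 191.027, 'origin': [130.128, 538.867, 373.922], 'rotation': [-0.109, -0.074, 0.565, 0.814]}
{'time_s': 0.15, 'joint_positions': array([1.06038886e+00, 2.59076615e-01, 2.09371794e-02, 1.33373915e+00,
       2.96160982e-05, 1.41819275e+00]), 'dq': array([-1.76741426e-03, -8.34700110e-05,  1.96860442e-03, -9.18802077e-04,
       -1.03066246e-03,  3.11860296e-04]), 'joint_efforts': array([ 3.45749926e-03, -5.55971611e+01,  3.44663000e+01,  1.12356828e-02,
       -1.76745907e-04,  2.88384420e-06]), 'eef_pos': array([192.60239303, 515.13006799, 404.19792142]), 'tool_rot': array([ 1.77949133e-01,  9.84039538e-01, -5.06846980e-04, -1.90121452e-04]), 'ft_force': array([ 0.16626563, -0.30211256,  0.26884517]), 'wrist_torque': array([-0.02252069, -0.02334744,  0.01399728]), 'finger_force': 0.0, 'finger_gap': 85.25186846562148}
```

View pics/scene0.png

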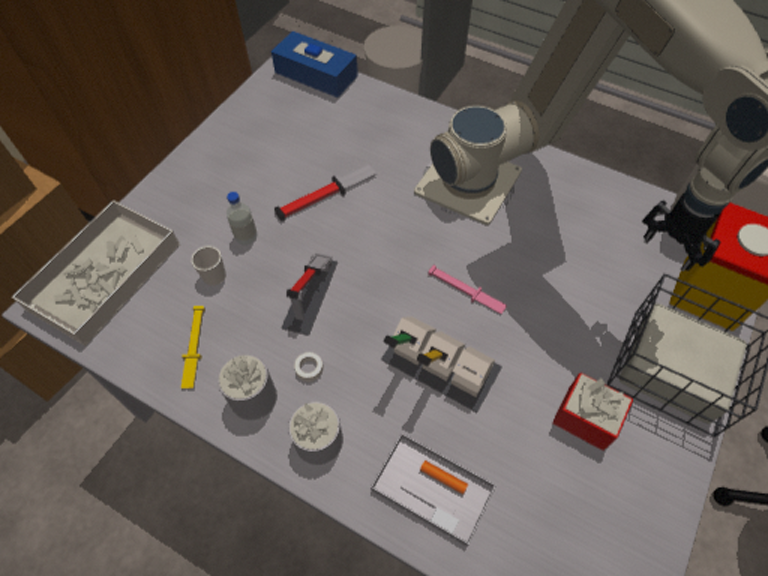

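View pics/top0.png

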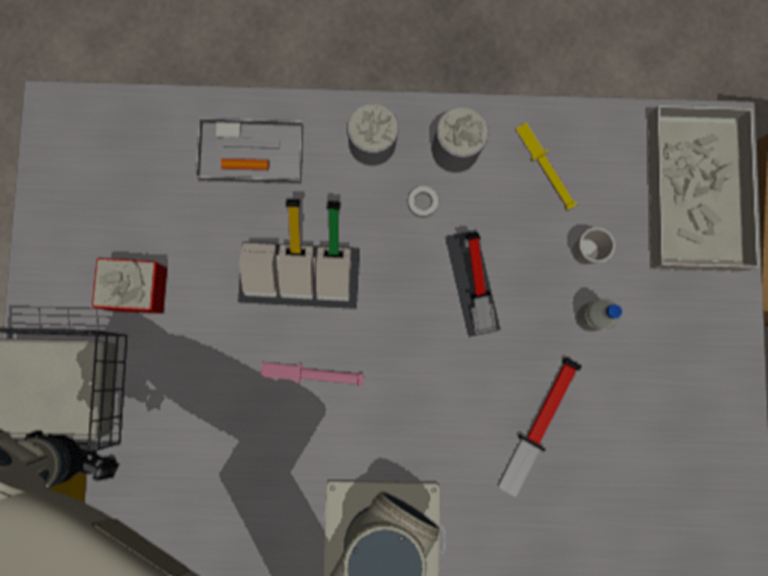

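```bash
cat >> h.py <<'E'
from scipy.spatial.transform import Rotation as R
_ci=camera_info
def camera_info(n):
    c=dict(_ci(n)); c["rotation"]=R.from_quat(c["rotation"]).as_matrix(); return c
def toolR(s): return R.from_quat(s["tool_rot"]).as_matrix()
def cloud(p,d,ci,fish=False):
    v,u=np.mgrid[0:384,0:512]; P=pts(ci,u,v,d,fish); P[d<=0]=np.nan; return P
def hsv(p): return cv2.cvtColor(p,cv2.COLOR_RGB2HSV).astype(int)
E
python3 - <<'E'
from h import *
for n in ["scene","top"]:
    z=np.load(n+"0.npz"); p,d=z["p"],z["d"]; ci={k:z[k] for k in["vfov","cx","cy","origin"]}; ci["rotation"]=R.from_quat(z["rotation"]).as_matrix()
    P=cloud(p,d,ci); H=hsv(p)
    red=((H[...,0]<8)|(H[...,0]>172))&(H[...,1]>150)&(H[...,2]>70)
    nl,L,st,_=cv2.connectedComponentsWithStats(red.astype(np.uint8))
    for i in range(1,nl):
        if st[i,4]<60: continue
        Q=P[L==i]; c=np.nanmean(Q,0); w=np.linalg.svd(Q-c)[2]; 
        t=(Q-c)@w[0]; print(n,st[i],"c",c.round(1),"ax",w[0].round(3),"len",np.ptp(t).round(0))
    # block face points: pixels with high z in rack region
    m=(P[...,2]>60)&(P[...,2]<145)&(P[...,0]>440)&(P[...,0]<640)&(P[...,1]>0)&(P[...,1]<350)&(H[...,1]<60)&(H[...,2]>110)
    nl,L,st,_=cv2.connectedComponentsWithStats(m.astype(np.uint8))
    for i in range(1,nl):
        if st[i,4]<60: continue
        Q=P[L==i]; c=np.nanmean(Q,0); w=np.linalg.svd(Q-c)[2]
        print(n,"blk",st[i],c.round(1),w.round(2).tolist(),Q.min(0).round(),Q.max(0).round())
    t=P[(np.abs(P[...,0]-400)<60)&(np.abs(P[...,1])<40)]; print("table z",np.nanmedian(t[:,2]))
E
```

```text
scene [187 121  39  23 242] c [ 284.8 -339.2   17.1] ax [ 0.893 -0.451 -0.002] len 173.0Traceback (most recent call last):
  File "<stdin>", line 9, in <module>
    u, s, vh = gufunc(a, signature=signature)
               ~~~~~~^^^^^^^^^^^^^^^^^^^^^^^^
    raise LinAlgError("SVD did not converge")
numpy.linalg.LinAlgError: SVD did not converge
```

Run:
```python
from h import *
for n in ["scene","top"]:
    z=np.load(n+"0.npz"); p,d=z["p"],z["d"]; ci={k:z[k] for k in["vfov","cx","cy","origin"]}; ci["rotation"]=R.from_quat(z["rotation"]).as_matrix()
    P=cloud(p,d,ci); H=hsv(p); ok=np.isfinite(P[...,0])
    red=((H[...,0]<8)|(H[...,0]>172))&(H[...,1]>150)&(H[...,2]>70)&ok
    nl,L,st,_=cv2.connectedComponentsWithStats(red.astype(np.uint8))
    for i in range(1,nl):
        if st[i,4]<60: continue
        Q=P[L==i]; c=np.mean(Q,0); w=np.linalg.svd(Q-c)[2]; 
        t=(Q-c)@w[0]; print(n,st[i],"c",c.round(1),"ax",w[0].round(3),"len",np.ptp(t).round(0))
    m=ok&(P[...,2]>60)&(P[...,2]<145)&(P[...,0]>380)&(P[...,0]<640)&(P[...,1]>0)&(P[...,1]<350)&(H[...,1]<60)&(H[...,2]>110)
    nl,L,st,_=cv2.connectedComponentsWithStats(m.astype(np.uint8))
    for i in range(1,nl):
        if st[i,4]<60: continue
        Q=P[L==i]; c=np.mean(Q,0); w=np.linalg.svd(Q-c,full_matrices=False)[2]
        print(n,"blk",st[i],c.round(1),w.round(2).tolist(),Q.min(0).round(),Q.max(0).round())
    t=P[ok&(np.abs(P[...,0]-300)<60)&(np.abs(P[...,1])<40)]; print("table z",np.nanmedian(t[:,2]))
```

```text
scene [187 121  39  23 242] c [ 284.8 -339.2   17.1] ax [ 0.893 -0.451 -0.002] len 173.0
scene [ 474  135   38   54 1134] c [ 62.7 648.7 221.7] ax [-0.97  -0.239 -0.037] len 245.0
scene [194 179  16  16  94] c [ 548.3 -172.    95.3] ax [0.825 0.227 0.517] len 124.0
scene [369 249  53  51 582] c [538.9 519.3  58.1] ax [-0.188 -0.982  0.023] len 130.0
scene blk [263 211  27  24 271] [546.6 116.3 106.3] [[0.87, 0.41, 0.27], [0.31, -0.89, 0.35], [0.38, -0.22, -0.9]] [496.  79.  61.] [584. 146. 125.]
scene blk [282 221  26  25 280] [548.2 190.  106.3] [[0.78, 0.57, 0.26], [0.48, -0.82, 0.32], [0.4, -0.12, -0.91]] [496. 146.  61.] [585. 221. 126.]
scene blk [302 232  28  26 395] [556.4 263.9 104.8] [[0.98, -0.01, 0.18], [0.01, 1.0, -0.01], [0.18, -0.01, -0.98]] [499. 231.  61.] [586. 296. 125.]
table z -1.6152998786923263
top [313 159  11  38 257] c [ 550.3 -174.7   95.7] ax [-0.803 -0.22  -0.554] len 143.0
top [ 62 174  43  34 143] c [473.2 499.8  75.9] ax [-0.549  0.802 -0.235] len 151.0
top [352 243  32  53 495] c [ 282.8 -341.6   19.5] ax [-0.888  0.46   0.002] len 174.0
top blk [159 162  24  31 633] [540.2 261.8 100.4] [[-0.85, 0.04, -0.53], [-0.03, -1.0, -0.01], [0.53, -0.01, -0.85]] [500. 228.  60.] [586. 294. 130.]
top blk [185 163  23  32 543] [531.9 186.7  99.8] [[-0.75, 0.03, -0.66], [-0.02, -1.0, -0.02], [0.66, 0.01, -0.75]] [496. 154.  60.] [585. 219. 130.]
top blk [211 165  22  32 542] [529.1 112.   99.2] [[-0.74, 0.03, -0.67], [-0.03, -1.0, -0.01], [0.67, -0.01, -0.74]] [492.  80.  60.] [581. 144. 132.]
table z 0.3443436667146216
```

Call:
arm_command([
  {"dp":[0,0,0],"turn":-9,"jaw":-1},
  {"dp":[0,0,0],"turn":-9,"jaw":-1},
  {"dp":[0,0,0],"turn":-9,"jaw":-1},
  {"dp":[0,0,0],"turn":-9,"jaw":-1},
], newtons=40)

```text
time_s: 0.65
eef_pos: [192.6, 515.1, 404.4]
tool_rot: [-0.137, 0.991, -0.0, -0.0]
ft_force: [-0.8, -0.4, -0.7]
finger_gap: 85.1
finger_force: 0.0
```

Call:
arm_command([
  {"dp":[-0.0138,-0.0584,0],"turn":0,"jaw":-1},
  {"dp":[-0.0138,-0.0584,0],"turn":0,"jaw":-1},
  {"dp":[-0.0138,-0.0584,0],"turn":0,"jaw":-1},
  {"dp":[-0.0138,-0.0584,0],"turn":0,"jaw":-1},
  {"dp":[-0.0138,-0.0584,0],"turn":0,"jaw":-1},
])

```text
time_s: 1.27
eef_pos: [337.5, 250.5, 404.7]
tool_rot: [-0.135, 0.991, 0.0, 0.0]
ft_force: [1.1, -0.0, -0.6]
finger_gap: 85.3
finger_force: 0.0
```

Call:
arm_command([
  {"dp":[-0.0138,-0.0584,0],"turn":0,"jaw":-1},
  {"dp":[-0.0138,-0.0584,0],"turn":0,"jaw":-1},
  {"dp":[-0.0138,-0.0584,0],"turn":0,"jaw":-1},
  {"dp":[-0.0138,-0.0584,0],"turn":0,"jaw":-1},
  {"dp":[-0.0138,-0.0584,0],"turn":0,"jaw":-1},
])

```text
time_s: 1.9
eef_pos: [482.2, -12.7, 404.7]
tool_rot: [-0.135, 0.991, 0.0, 0.0]
ft_force: [0.8, 1.4, 0.9]
finger_gap: 85.5
finger_force: 0.0
```

Call:
arm_command([
  {"dp":[-0.0138,-0.0584,0],"turn":0,"jaw":-1},
  {"dp":[-0.0138,-0.0584,0],"turn":0,"jaw":-1},
  {"dp":[-0.0138,-0.0584,0],"turn":0,"jaw":-1},
  {"dp":[0,0,0],"turn":0,"jaw":-1},
  {"dp":[0,0,0],"turn":0,"jaw":-1},
])

```text
time_s: 2.52
eef_pos: [568.2, -168.5, 404.1]
tool_rot: [-0.135, 0.991, 0.0, -0.001]
ft_force: [-0.1, 0.4, 0.2]
finger_gap: 85.1
finger_force: 0.0
```

Run:
```python
from h import *
ci=camera_info("wrist"); p,d=read_camera("wrist"); save("w1",p,1.5)
P=cloud(p,d,ci,True); H=hsv(p); ok=np.isfinite(P[...,0])
red=((H[...,0]<8)|(H[...,0]>172))&(H[...,1]>150)&(H[...,2]>50)&ok
nl,L,st,_=cv2.connectedComponentsWithStats(red.astype(np.uint8))
for i in range(1,nl):
    if st[i,4]<100: continue
    Q=P[L==i]; c=np.median(Q,0); w=np.linalg.svd(Q-c,full_matrices=False)[2]
    t=(Q-c)@w[0]; lo,hi=np.percentile(t,[1,99]); mid=c+w[0]*(lo+hi)/2
    print(st[i],"mid",mid.round(1),"ax",w[0].round(3),"n",w[2].round(3),"len",np.round(hi-lo),"yaw",np.degrees(np.arctan2(w[0,1],w[0,0])).round(1))
t=ok&(abs(P[...,2])<12); print(np.median(P[t][:,2]))
```

```text
[ 240  107   24  119 2469] mid [ 548.5 -174.6   97.6] ax [0.832 0.201 0.517] n [-0.317  0.937  0.146] len 118.0 yaw 13.6
0.6644698453914657
```

View pics/w1.png

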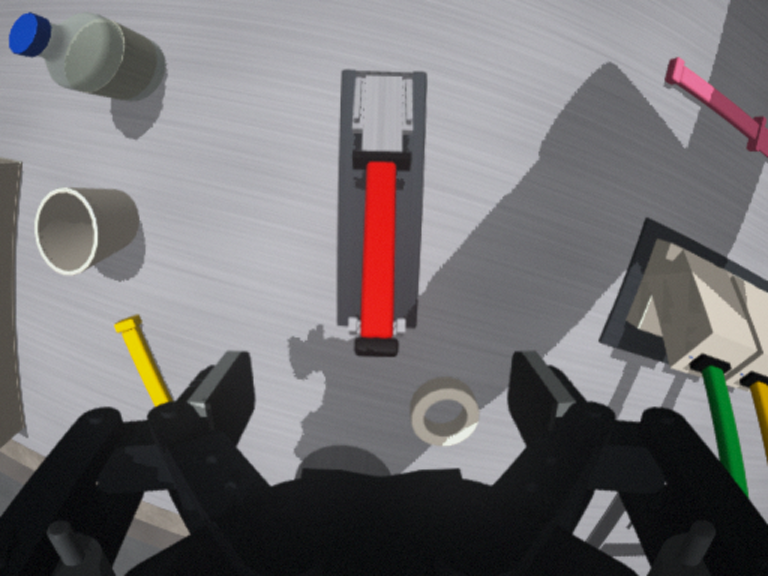

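Call:
arm_command([
  {"dp":[0,-0.001,0.04],"turn":1.2,"jaw":-1},
  {"dp":[0,0,0.04],"turn":0,"jaw":-1},
  {"dp":[0,0,0.04],"turn":0,"jaw":-0.5},
  {"dp":[0,0,0.027],"turn":0,"jaw":-0.2},
  {"dp":[0,0,0],"turn":0,"jaw":0},
], newtons=40)

```text
time_s: 3.2
eef_pos: [567.8, -167.9, 256.6]
tool_rot: [-0.125, 0.992, 0.001, -0.001]
ft_force: [0.1, 0.1, 0.1]
finger_gap: 42.7
finger_force: 0.0
```

Call:
arm_command([
  {"dp":[0,0,0],"turn":0,"jaw":0.2},
  {"dp":[0,0,0],"turn":0,"jaw":0.2},
])

```text
time_s: 3.45
eef_pos: [569.0, -169.3, 259.4]
tool_rot: [-0.125, 0.992, -0.001, 0.001]
ft_force: [0.3, -0.4, -0.5]
finger_gap: 34.1
finger_force: 0.0
```

Run:
```python
from h import *
ci=camera_info("wrist"); p,d=read_camera("wrist"); save("w2",p,1.2)
```

```text
(no output)
```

View pics/w2.png

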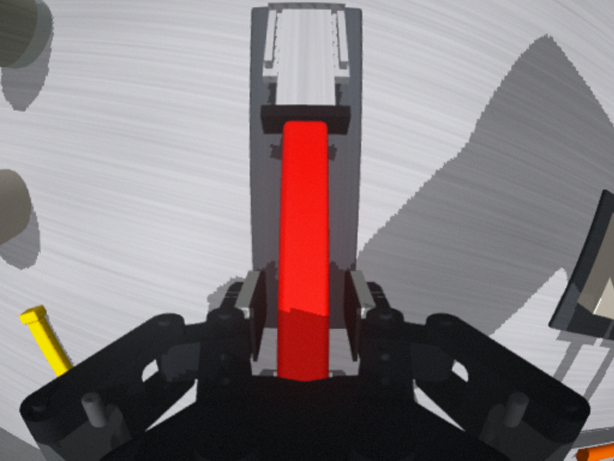

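Call:
arm_command([
  {"dp":[0,0,0],"turn":0,"jaw":1},
  {"dp":[0,0,0],"turn":0,"jaw":1},
  {"dp":[0,0,0],"turn":0,"jaw":1},
  {"dp":[0,0,0],"turn":0,"jaw":1},
], newtons=30)

```text
time_s: 4.0
eef_pos: [568.7, -169.5, 258.6]
tool_rot: [-0.124, 0.992, -0.0, 0.001]
ft_force: [-1.1, 1.2, 5.4]
finger_gap: 19.7
finger_force: 30.5
```

Call:
arm_command([
  {"dp":[0.0045,0,-0.005],"turn":0,"jaw":1},
  {"dp":[0.0045,0,-0.0055],"turn":0,"jaw":1},
])

```text
time_s: 4.25
eef_pos: [560.7, -171.7, 269.1]
tool_rot: [-0.125, 0.992, -0.0, 0.002]
ft_force: [6.6, 2.7, 1.1]
finger_gap: 19.3
finger_force: 30.1
```

```bash
cat >> h.py <<'E'
def handle(save_as=None):
    s=status.get_state(); ci=camera_info("wrist"); p,d=read_camera("wrist")
    if save_as: save(save_as,p,1.2)
    P=cloud(p,d,ci,True); H=hsv(p); ok=np.isfinite(P[...,0])
    red=((H[...,0]<8)|(H[...,0]>172))&(H[...,1]>150)&(H[...,2]>50)&ok
    nl,L,st,_=cv2.connectedComponentsWithStats(red.astype(np.uint8)); i=1+np.argmax(st[1:,4])
    T=toolR(s); e=s["eef_pos"]
    Q=(P[L==i]-e)@T   # tool frame
    c=np.median(Q,0); Q=Q[abs(Q[:,1]-c[1])<8]; w=np.linalg.svd(Q-Q.mean(0),full_matrices=False)[2]
    a=w[0]*np.sign(-w[0][0]); t=(Q-c)@a; lo,hi=np.percentile(t,[1,99])
    print("tool: collar-end of handle",(c+a*lo).round(1),"upper",(c+a*hi).round(1),"axis",a.round(3),"len",(hi-lo).round(1),"pitch",np.degrees(np.arctan2(-a[2],-a[0])).round(1),"yawerr",np.degrees(np.arctan2(a[1],-a[0])).round(1))
    print("eef",e.round(1),"F",s["ft_force"].round(1),"gap",round(s["finger_gap"],1),"ff",round(s["finger_force"],1))
    return P,p,s
E
python3 -c "
from h import *
handle()"
```

```text
tool: collar-end of handle [ 68.3   1.  195.2] upper [-18.2   0.8 135.2] axis [-0.821 -0.001 -0.57 ] len 105.2 pitch 34.8 yawerr -0.1
eef [ 560.7 -171.7  269.1] F [6.6 2.7 1.1] gap 19.3 ff 30.1
```

Call:
arm_command([
  {"dp":[0.0088,0,-0.0112],"turn":0,"jaw":1},
  {"dp":[0.0096,0,-0.0103],"turn":0,"jaw":1},
  {"dp":[0.0104,0,-0.0094],"turn":0,"jaw":1},
  {"dp":[0.0112,0,-0.0086],"turn":0,"jaw":1},
])

```text
time_s: 4.8
eef_pos: [520.7, -181.7, 308.4]
tool_rot: [-0.125, 0.992, -0.0, 0.0]
ft_force: [3.8, 1.4, 0.8]
finger_gap: 19.2
finger_force: 32.1
```

```bash
python3 -c "
from h import *
handle()"
```

```text
tool: collar-end of handle [ 46.7   0.9 214. ] upper [-13.4   0.9 128.9] axis [-0.577 -0.    -0.817] len 104.2 pitch 54.8 yawerr -0.0
eef [ 520.7 -181.7  308.4] F [3.8 1.4 0.8] gap 19.2 ff 32.1
```

Call:
arm_command([
  {"dp":[0,0,0],"turn":0,"jaw":1},
  {"dp":[0,0,-0.0435],"turn":8.6,"jaw":1},
  {"dp":[0,0,-0.0435],"turn":8.6,"jaw":1},
  {"dp":[0,0,-0.0435],"turn":0,"jaw":1},
], newtons=100)

```text
time_s: 5.35
eef_pos: [520.8, -181.6, 438.3]
tool_rot: [0.026, 1.0, 0.0, -0.002]
ft_force: [0.5, -0.7, -1.2]
finger_gap: 17.9
finger_force: 98.0
```

Call:
arm_command([
  {"dp":[0.005,0.027,0],"turn":0,"jaw":1},
  {"dp":[0.0095,0.0542,0],"turn":0,"jaw":1},
  {"dp":[0.0095,0.0542,0],"turn":0,"jaw":1},
  {"dp":[0.0095,0.0542,0],"turn":0,"jaw":1},
  {"dp":[0.0095,0.0542,0],"turn":0,"jaw":1},
])

```text
time_s: 5.98
eef_pos: [489.9, 65.5, 437.1]
tool_rot: [0.026, 1.0, -0.001, -0.001]
ft_force: [0.6, -1.0, -1.3]
finger_gap: 18.2
finger_force: 98.2
```

Call:
arm_command([
  {"dp":[0.0095,0.0542,0],"turn":0,"jaw":1},
  {"dp":[0.0095,0.0542,0],"turn":0,"jaw":1},
  {"dp":[0.0095,0.0542,0],"turn":0,"jaw":1},
  {"dp":[0.0095,0.0542,0],"turn":0,"jaw":1},
  {"dp":[0.005,0.027,0],"turn":0,"jaw":1},
])

```text
time_s: 6.6
eef_pos: [459.2, 312.0, 436.7]
tool_rot: [0.024, 1.0, -0.001, -0.001]
ft_force: [0.8, -1.1, -0.8]
finger_gap: 18.5
finger_force: 98.1
```

Call:
arm_command([
  {"dp":[-0.03,0.004,0],"turn":0,"jaw":1},
  {"dp":[-0.05,0.008,0],"turn":0,"jaw":1},
  {"dp":[-0.04,0.007,0],"turn":0,"jaw":1},
  {"dp":[-0.02,0,0],"turn":0,"jaw":1},
  {"dp":[0,0,0],"turn":0,"jaw":1},
])

```text
time_s: 7.22
eef_pos: [602.1, 321.3, 435.5]
tool_rot: [0.026, 1.0, -0.001, -0.002]
ft_force: [-1.1, -0.5, -1.5]
finger_gap: 18.5
finger_force: 98.1
```

```bash
python3 -c "
from h import *
P,p,s=handle('w3'); np.savez('w3.npz',P=P,p=p)
ci=camera_info('wrist'); print(np.round(ci['origin'],1),np.round(ci['rotation'],3).tolist())"
```

```text
tool: collar-end of handle [ 46.3   0.7 213.6] upper [-13.2   0.7 128.9] axis [-0.575  0.    -0.818] len 103.5 pitch 54.9 yawerr 0.0
eef [602.1 321.3 435.5] F [-1.1 -0.5 -1.5] gap 18.5 ff 98.1
[534.4 325.5 406.3] [[0.051, -0.965, -0.258], [0.999, 0.048, 0.016], [-0.003, -0.258, 0.966]]
```

View pics/w3.png

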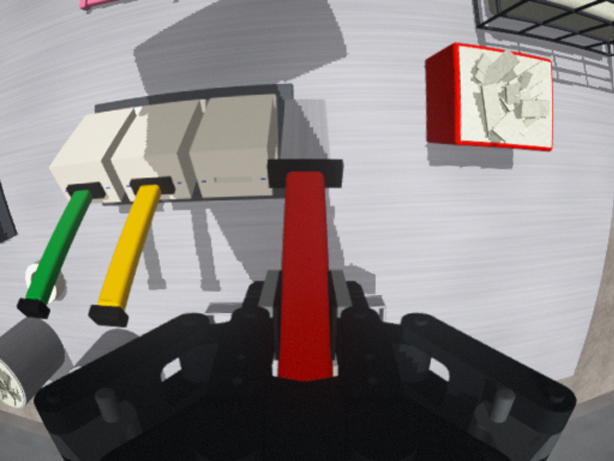

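Run:
```python
from h import *
z=np.load('w3.npz'); P,p=z['P'],z['p']
c=p[75:170,140:300]; cv2.imwrite('pics/c3.png',cv2.resize(c[:,:,::-1],None,fx=5,fy=5,interpolation=cv2.INTER_NEAREST))
# blade column profile
for v in range(76,136,6): print(v,[ (int(u),P[v,u].round(0).astype(int).tolist()) for u in (232,240,254,268,278)])
```

```text
76 [(232, [483, 298, 6]), (240, [484, 308, 6]), (254, [484, 327, 1]), (268, [485, 346, 0]), (278, [485, 359, 2])]
82 [(232, [491, 298, 7]), (240, [492, 308, 7]), (254, [492, 327, 2]), (268, [493, 345, 2]), (278, [494, 359, 1])]
88 [(232, [499, 297, 7]), (240, [514, 314, 159]), (254, [514, 326, 159]), (268, [515, 337, 159]), (278, [502, 358, 2])]
94 [(232, [507, 297, 8]), (240, [519, 314, 166]), (254, [520, 326, 166]), (268, [520, 337, 167]), (278, [510, 358, -1])]
100 [(232, [516, 296, 8]), (240, [524, 314, 172]), (254, [525, 325, 174]), (268, [525, 336, 173]), (278, [518, 357, 1])]
106 [(232, [524, 296, 4]), (240, [529, 315, 180]), (254, [530, 325, 181]), (268, [530, 336, 180]), (278, [527, 357, 1])]
112 [(232, [532, 295, 7]), (240, [534, 315, 185]), (254, [534, 325, 188]), (268, [535, 335, 187]), (278, [535, 357, 2])]
118 [(232, [540, 295, 6]), (240, [538, 315, 193]), (254, [539, 325, 192]), (268, [539, 335, 192]), (278, [543, 356, 0])]
124 [(232, [548, 294, 7]), (240, [542, 315, 199]), (254, [543, 324, 198]), (268, [543, 334, 199]), (278, [551, 356, 1])]
130 [(232, [556, 294, 8]), (240, [546, 315, 204]), (254, [547, 324, 205]), (268, [547, 334, 203]), (278, [559, 356, 0])]
```

View pics/c3.png

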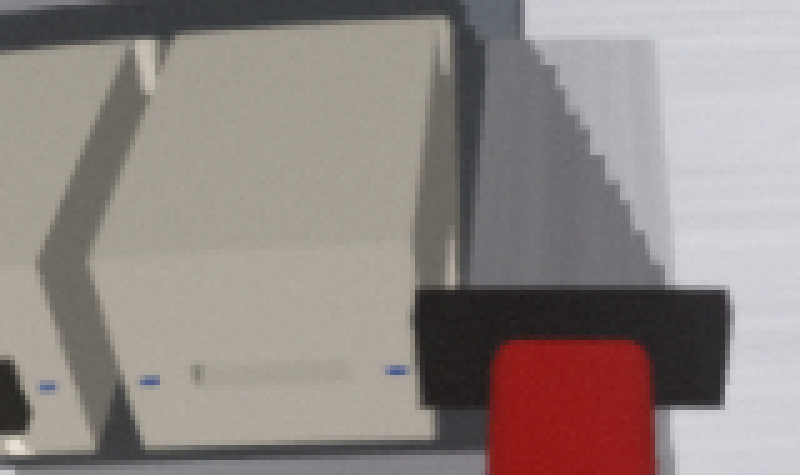

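```bash
cat >> h.py <<'E'
def plane(Q):
    for _ in range(3):
        c=Q.mean(0); n=np.linalg.svd(Q-c,full_matrices=False)[2][2]; r=(Q-c)@n; Q=Q[abs(r)<2*r.std()+.1]
    return c,n*np.sign(n[2]),r.std()
def hit(ci,u,v,c,n):
    w=rays(ci,np.array(u,float),np.array(v,float),True)@np.array(ci["rotation"]).T; o=np.array(ci["origin"])
    return o+w*(((c-o)@n)/(w@n))[...,None]
E
python3 - <<'E'
from h import *
z=np.load('w3.npz'); P,p=z['P'],z['p']; s=status.get_state(); ci=camera_info('wrist'); T=toolR(s); e=s['eef_pos']
m=np.zeros((384,512),bool); m[131:160,166:221]=1
c,n,sd=plane(P[m&np.isfinite(P[...,0])]); print("face",c.round(1),n.round(3),sd.round(2),"elev",np.degrees(np.arcsin(n[2])).round(1),"yaw",np.degrees(np.arctan2(n[1],n[0])).round(1))
S=hit(ci,[193.6,177.8,209.5,169.3,218.9],[149,149.3,148.6,150.5,148.5],c,n); print("slot c, ends, marks",S.round(1).tolist())
d=S[2]-S[1]; print("slot w",np.linalg.norm(d).round(1),"yaw",np.degrees(np.arctan2(-d[0],d[1])).round(1)); d=S[4]-S[3]; print("marks",np.linalg.norm(d).round(1),np.degrees(np.arctan2(-d[0],d[1])).round(1))
m[:]=0; m[86:130,242:266]=1
c2,n2,sd2=plane(P[m&np.isfinite(P[...,0])]); print("blade",n2.round(3),sd2.round(2),"pitch",np.degrees(np.arccos(n2[2])).round(1))
# tip edge row: find by depth jump
G=P[...,2]; tips=[]
for u in range(242,267,4):
    v=next(v for v in range(70,110) if G[v,u]>100); tips.append((u,v-0.5))
t=np.array(tips); X=hit(ci,t[:,0],t[:,1],c2,n2); print(t.tolist(),"tip",X.mean(0).round(1))
row=G[92]; cols=[u for u in range(225,285) if row[u]>100]; L=hit(ci,[cols[0]-.5,cols[-1]+.5],[92,92],c2,n2); print("blade w",np.linalg.norm(L[1]-L[0]).round(1),"mid",L.mean(0).round(1))
tip=X.mean(0); tip[1]=L.mean(0)[1]; tipc=tip-1.5*n2; print("tip centre",tipc.round(1),"in tool",((tipc-e)@T).round(1)); print("slot in tool",((S[0]-e)@T).round(1), "slot-tip tool",((S[0]-tipc)@T).round(1),"world",(S[0]-tipc).round(1))
E
```

```text
face [562.8 261.3 110.2] [ 0.578 -0.016  0.816] 0.61 elev 54.7 yaw -1.6
slot c, ends, marks [[566.6, 261.4, 107.5], [565.7, 244.7, 107.8], [567.3, 278.0, 107.3], [566.3, 235.2, 107.2], [567.9, 287.6, 107.1]]
slot w 33.3 yaw -2.8
marks 52.4 -1.7
blade [-0.808  0.049  0.587] 0.37 pitch 54.1
[[242.0, 82.5], [246.0, 82.5], [250.0, 82.5], [254.0, 82.5], [258.0, 82.5], [262.0, 82.5], [266.0, 82.5]] tip [507.7 326.4 149.7]
blade w 28.3 mid [516.8 325.9 162.3]
tip centre [508.9 325.9 148.9] in tool [9.140e+01 2.000e-01 2.877e+02]
slot in tool [ 30.3 -61.1 329.1] slot-tip tool [-61.1 -61.3  41.3] world [ 57.7 -64.4 -41.4]
```

Call:
arm_command([
  {"dp":[0,0,0],"turn":-0.6,"jaw":1},
  {"dp":[-0.035,0,0],"turn":0,"jaw":1},
  {"dp":[-0.0342,0,0],"turn":0,"jaw":1},
  {"dp":[0,-0.031,0],"turn":0,"jaw":1},
  {"dp":[0,-0.03,0],"turn":0,"jaw":1},
])

```text
time_s: 7.9
eef_pos: [667.0, 257.7, 437.8]
tool_rot: [0.019, 1.0, -0.0, -0.0]
ft_force: [-0.1, 0.3, -0.7]
finger_gap: 18.6
finger_force: 98.1
```

Call:
arm_command([
  {"dp":[0,0,0.015],"turn":0,"jaw":1},
  {"dp":[0,0,0.014],"turn":0,"jaw":1},
  {"dp":[0,0,0],"turn":0,"jaw":1},
])

```text
time_s: 8.28
eef_pos: [666.8, 258.3, 408.2]
tool_rot: [0.02, 1.0, -0.0, -0.001]
ft_force: [1.2, 0.1, -1.6]
finger_gap: 18.4
finger_force: 98.2
```

Run:
```python
from h import *
P,p,s=handle(); np.savez('w4.npz',P=P,p=p)
c=p[70:150,200:310]; cv2.imwrite('pics/c4.png',cv2.resize(c[:,:,::-1],None,fx=7,fy=7,interpolation=cv2.INTER_NEAREST))
```

```text
tool: collar-end of handle [ 46.3   0.7 213.7] upper [-13.2   0.7 128.8] axis [-0.574  0.    -0.819] len 103.7 pitch 55.0 yawerr 0.0
eef [666.8 258.3 408.2] F [ 1.2  0.1 -1.6] gap 18.4 ff 98.2
```

View pics/c4.png

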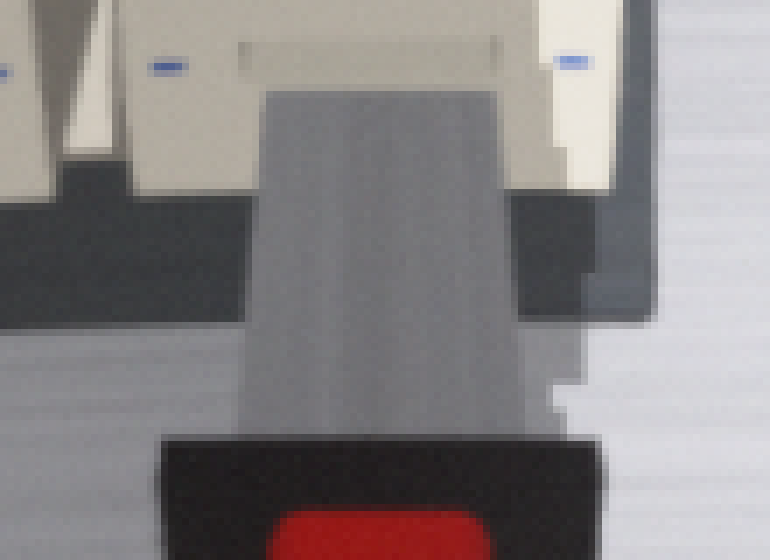

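Run:
```python
from h import *
z=np.load('w4.npz'); P,p=z['P'],z['p']; s=status.get_state(); ci=camera_info('wrist'); T=toolR(s); e=s['eef_pos']
ok=np.isfinite(P[...,0]); m=np.zeros((384,512),bool); m[68:96,220:234]=1; m[68:74,234:275]=1; m[84:95,274:277]=1
c,n,sd=plane(P[m&ok]); print("face",n.round(3),sd.round(2))
cc,cr=252.1,70+61/7-.5
S=hit(ci,[cc],[cr],c,n)[0]; E2=hit(ci,[cc,cc],[70+40/7-.5,70+83/7-.5],c,n); print("slot",S.round(1),"thick",np.linalg.norm(E2[1]-E2[0]).round(1))
m[:]=0; m[86:130,240:268]=1
c2,n2,sd2=plane(P[m&ok]); t=hit(ci,[254.0],[82.4],c2,n2)[0]-1.5*n2
print("blade n",n2.round(3),sd2.round(2))
D=(S-t)@T; print("slot-tip tool",D.round(1)); a=np.array([.574,0,.819]); b=np.array([-.819,0,.574]); print("axial",(D@a).round(1),"slot-x offset",(D@b).round(1),"lat",D[1].round(1), "pitch blade",np.degrees(np.arctan2(-n2[0],n2[2])).round(1),"face elev",np.degrees(np.arcsin(n[2])).round(1))
```

```text
face [ 0.576 -0.016  0.817] 0.59
slot [568.4 261.2 106.2] thick 6.5
blade n [-0.811  0.031  0.584] 0.37
slot-tip tool [ 6.9 -1.7 17.2]
axial 18.0 slot-x offset 4.2 lat -1.7 pitch blade 54.3 face elev 54.8
```

Call:
arm_command([
  {"dp":[-0.0034,-0.0009,0.0024],"turn":-0.5,"jaw":1},
  {"dp":[0.0069,0,0.0098],"turn":0,"jaw":1},
  {"dp":[0,0,0],"turn":0,"jaw":1},
])

```text
time_s: 8.7
eef_pos: [663.8, 257.3, 396.7]
tool_rot: [0.015, 1.0, -0.0, -0.0]
ft_force: [-0.7, 0.3, -0.9]
finger_gap: 18.5
finger_force: 98.2
```

Run:
```python
from h import *
P,p,s=handle(); np.savez('w5.npz',P=P,p=p); ci=camera_info('wrist')
c=p[70:100,215:295]; cv2.imwrite('pics/c5.png',cv2.resize(c[:,:,::-1],None,fx=10,fy=10,interpolation=cv2.INTER_NEAREST))
ok=np.isfinite(P[...,0]); m=np.zeros((384,512),bool); m[72:98,220:230]=1; m[68:72,234:275]=1
c,n,sd=plane(P[m&ok]); m[:]=0; m[88:130,240:268]=1
c2,n2,sd2=plane(P[m&ok]); t=hit(ci,[254.0],[82.4],c2,n2)[0]-1.5*n2; print("n",n.round(3),sd.round(2),"dist tip-face",((t-c)@n).round(1))
```

```text
tool: collar-end of handle [ 46.3   0.7 213.7] upper [-13.2   0.7 128.8] axis [-0.574 -0.    -0.819] len 103.6 pitch 55.0 yawerr -0.0
eef [663.8 257.3 396.7] F [-0.7  0.3 -0.9] gap 18.5 ff 98.2
n [ 0.576 -0.013  0.817] 0.54 dist tip-face 7.0
```

View pics/c5.png

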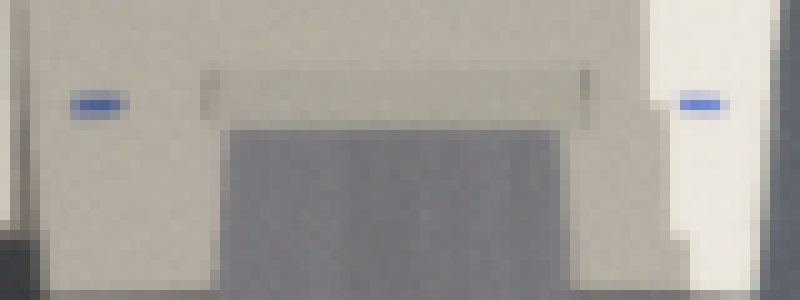

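Call:
arm_command([
  {"dp":[0.0034,0,0.0049],"turn":0,"jaw":1},
  {"dp":[0.0034,0,0.0049],"turn":0,"jaw":1},
  {"dp":[0,0,0],"turn":0,"jaw":1},
])

```text
time_s: 9.12
eef_pos: [656.8, 257.4, 386.8]
tool_rot: [0.016, 1.0, -0.0, -0.0]
ft_force: [0.3, -0.2, -0.7]
finger_gap: 18.6
finger_force: 98.2
```

Call:
arm_command([
  {"dp":[0.0023,0,0.0033],"turn":0,"jaw":1},
  {"dp":[0.0023,0,0.0033],"turn":0,"jaw":1},
  {"dp":[0,0,0],"turn":0,"jaw":1},
])

```text
time_s: 9.5
eef_pos: [652.3, 257.5, 380.3]
tool_rot: [0.016, 1.0, -0.0, -0.0]
ft_force: [-0.0, -0.3, -1.1]
finger_gap: 18.7
finger_force: 98.2
```

Depth about 13 mm without force, so it is inside. Now past the roller.

Call:
arm_command([
  {"dp":[0.0023,0,0.0033],"turn":0,"jaw":1},
  {"dp":[0.0023,0,0.0033],"turn":0,"jaw":1},
  {"dp":[0,0,0],"turn":0,"jaw":1},
])

```text
time_s: 9.88
eef_pos: [648.0, 257.6, 374.9]
tool_rot: [0.016, 1.0, 0.0, 0.001]
ft_force: [3.1, -1.1, 4.5]
finger_gap: 18.6
finger_force: 99.0
```

Call:
arm_command([
  {"dp":[0.0023,0,0.0033],"turn":0,"jaw":1},
  {"dp":[0.0023,0,0.0033],"turn":0,"jaw":1},
  {"dp":[0,0,0],"turn":0,"jaw":1},
])

```text
time_s: 10.25
eef_pos: [643.4, 257.8, 368.5]
tool_rot: [0.016, 1.0, 0.0, 0.001]
ft_force: [2.5, -0.6, 4.8]
finger_gap: 18.5
finger_force: 99.1
```

Call:
arm_command([
  {"dp":[0.0026,0,0.0037],"turn":0,"jaw":1},
  {"dp":[0.0026,0,0.0037],"turn":0,"jaw":1},
  {"dp":[0,0,0],"turn":0,"jaw":1},
])

```text
time_s: 10.62
eef_pos: [638.2, 258.0, 361.0]
tool_rot: [0.016, 1.0, 0.0, 0.001]
ft_force: [1.7, -0.0, 5.9]
finger_gap: 18.3
finger_force: 99.1
```

Run:
```python
from h import *
P,p,s=handle('w6'); np.savez('w6.npz',P=P,p=p)
```

```text
tool: collar-end of handle [ 46.3   0.7 213.6] upper [-13.1   0.7 128.8] axis [-0.574  0.    -0.819] len 103.5 pitch 55.0 yawerr 0.0
eef [638.2 258.  361. ] F [ 1.7 -0.   5.9] gap 18.3 ff 99.1
```

View pics/w6.png

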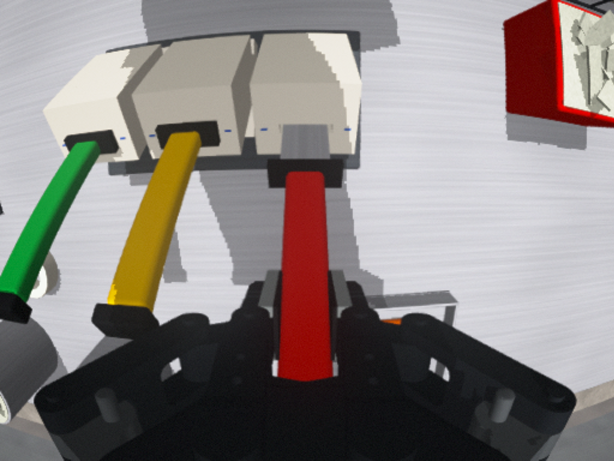

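Call:
arm_command([
  {"dp":[0,0,0],"turn":0,"jaw":0.1},
  {"dp":[0,0,0],"turn":0,"jaw":0.05},
  {"dp":[0,0,0],"turn":0,"jaw":0},
  {"dp":[0,0,0],"turn":0,"jaw":0},
  {"dp":[0,0,0],"turn":0,"jaw":0},
], newtons=30)

```text
time_s: 11.3
eef_pos: [638.1, 257.9, 359.9]
tool_rot: [0.016, 1.0, -0.0, -0.0]
ft_force: [0.0, -1.9, -0.1]
finger_gap: 42.4
finger_force: 0.0
```

Run:
```python
from h import *
P,p,s=handle();
```

```text
tool: collar-end of handle [ 46.1   0.8 212.8] upper [-12.1   0.7 127.6] axis [-0.564 -0.001 -0.826] len 103.2 pitch 55.7 yawerr -0.1
eef [638.1 257.9 359.9] F [ 0.  -1.9 -0.1] gap 42.4 ff 0.0
```

Call:
arm_command([
  {"dp":[0,0,0],"turn":0,"jaw":0},
  {"dp":[0,0,-0.03],"turn":0,"jaw":0},
  {"dp":[0,0,-0.05],"turn":0,"jaw":0},
  {"dp":[0,0,-0.05],"turn":0,"jaw":0},
  {"dp":[0,0,0],"turn":0,"jaw":0},
])

```text
time_s: 11.98
eef_pos: [637.7, 257.8, 494.6]
tool_rot: [0.016, 1.0, 0.001, 0.004]
ft_force: [0.4, -0.1, -0.6]
finger_gap: 42.6
finger_force: 0.0
```

Run:
```python
from h import *
P,p,s=handle('w7'); np.savez('w7.npz',P=P,p=p)
```

```text
tool: collar-end of handle [198.3 201.3 431.9] upper [102.1 202.1 426.6] axis [-0.998  0.008 -0.054] len 96.3 pitch 3.1 yawerr 0.5
eef [637.7 257.8 494.6] F [ 0.4 -0.1 -0.6] gap 42.6 ff 0.0
```

View pics/w7.png

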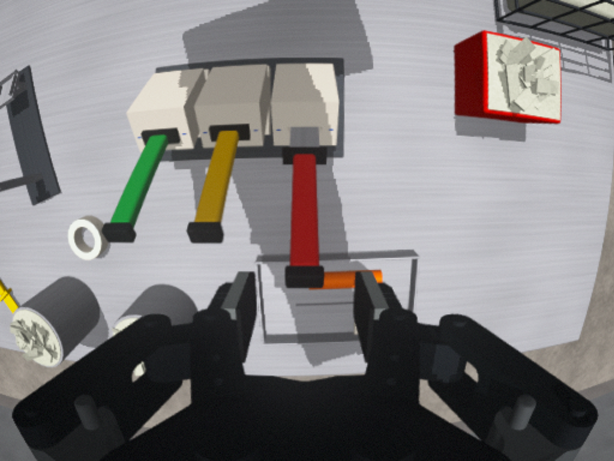

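Run:
```python
from h import *
z=np.load('w7.npz'); P,p=z['P'],z['p']; s=status.get_state(); T=toolR(s); e=s['eef_pos']; H=hsv(p); ok=np.isfinite(P[...,0])
Q=(P-e)@T
m=np.zeros((384,512),bool); m[125:222,236:272]=1; m&=ok&((H[...,0]<8)|(H[...,0]>172))&(H[...,1]>120)
q=Q[m]; q=q[abs(q[:,1]-np.median(q[:,1]))<8]; c=np.median(q,0); a=np.linalg.svd(q-q.mean(0),full_matrices=False)[2][0]; a*=-np.sign(a[0])
b=np.array([-a[2],0,a[0]]); t=(q-c)@a; print("handle axis",a.round(3),"pitch",np.degrees(np.arctan2(-a[2],-a[0])).round(1),"len",np.percentile(t,[1,99]).round(1),"y",c[1].round(1))
k=np.zeros_like(m); k[215:245,232:276]=1; k&=ok&(H[...,2]<60)&(Q[...,2]<330)
r=Q[k]; print(k.sum(),np.where(k.any(1))[0][[0,-1]],np.where(k.any(0))[0][[0,-1]])
end=c+a*np.percentile(t,99)
ax=(r-end)@a; print("axial hist",np.histogram(ax,bins=np.arange(-4,20,2))); 
f=r[ax>np.percentile(ax,60)-1]; print("end face mean",f.mean(0).round(1),"x",np.percentile(f[:,0],[2,98]).round(1),"y",np.percentile(f[:,1],[2,98]).round(1),"z",np.percentile(f[:,2],[2,98]).round(1))
n=np.array([a[2],0,-a[0]]); n*=np.sign(n[0]); sc=c+a*0-6*n
print("handle end centre",(end-6*n).round(1),"cap face centre via handle",(end-6*n+10.5*a).round(1))
```

```text
handle axis [-0.577 -0.    -0.817] pitch 54.8 len [-69.7  47.1] y 0.1
560 [222 239] [238 269]
axial hist (array([  0,   0,  36,  62,  68,  73, 308,  13,   0,   0,   0]), array([-4, -2,  0,  2,  4,  6,  8, 10, 12, 14, 16, 18]))
end face mean [-27.8   0.5 243.3] x [-33.8 -22.1] y [-11.1  12.1] z [239.8 247.8]
handle end centre [-2.440e+01  1.000e-01  2.524e+02] cap face centre via handle [-3.050e+01  1.000e-01  2.438e+02]
```

Call:
arm_command([
  {"dp":[-0.0225,0.0003,0],"turn":0,"jaw":0.5},
  {"dp":[-0.0228,0,0],"turn":0,"jaw":1},
  {"dp":[0,0,0],"turn":0,"jaw":1},
  {"dp":[0,0,0.032],"turn":0,"jaw":1},
  {"dp":[0,0,0.03],"turn":0,"jaw":1},
])

```text
time_s: 12.65
eef_pos: [682.6, 256.9, 426.4]
tool_rot: [0.016, 1.0, -0.0, -0.0]
ft_force: [-0.8, 0.0, 0.0]
finger_gap: 0.1
finger_force: 0.0
```

Call:
arm_command([
  {"dp":[0,0,0],"turn":0,"jaw":1},
  {"dp":[0,0,0],"turn":0,"jaw":1},
])

```text
time_s: 12.9
eef_pos: [683.0, 256.9, 429.3]
tool_rot: [0.016, 1.0, 0.0, 0.0]
ft_force: [0.9, 0.3, 0.9]
finger_gap: -0.0
finger_force: 0.0
```

Call:
arm_command([
  {"dp":[0.0017,0,0.0025],"turn":0,"jaw":1},
  {"dp":[0.0017,0,0.0025],"turn":0,"jaw":1},
  {"dp":[0.0017,0,0.0025],"turn":0,"jaw":1},
  {"dp":[0,0,0],"turn":0,"jaw":1},
])

```text
time_s: 13.4
eef_pos: [678.1, 257.0, 420.4]
tool_rot: [0.016, 1.0, -0.0, -0.0]
ft_force: [-0.5, -0.3, -0.0]
finger_gap: 0.3
finger_force: 0.0
```

Call:
arm_command([
  {"dp":[0.0017,0,0.0025],"turn":0,"jaw":1},
  {"dp":[0.0017,0,0.0025],"turn":0,"jaw":1},
  {"dp":[0,0,0],"turn":0,"jaw":1},
])

```text
time_s: 13.78
eef_pos: [675.1, 257.0, 416.6]
tool_rot: [0.016, 1.0, 0.0, 0.002]
ft_force: [3.4, -0.3, 4.4]
finger_gap: 0.3
finger_force: 2.9
```

Call:
arm_command([
  {"dp":[0.0017,0,0.0025],"turn":0,"jaw":1},
  {"dp":[0.0017,0,0.0025],"turn":0,"jaw":1},
  {"dp":[0.0017,0,0.0025],"turn":0,"jaw":1},
  {"dp":[0.0017,0,0.0025],"turn":0,"jaw":1},
  {"dp":[0,0,0],"turn":0,"jaw":1},
])

```text
time_s: 14.4
eef_pos: [668.4, 257.1, 406.8]
tool_rot: [0.016, 1.0, 0.0, 0.002]
ft_force: [3.2, -1.0, 5.3]
finger_gap: -0.2
finger_force: 3.1
```

Call:
arm_command([
  {"dp":[0.0017,0,0.0025],"turn":0,"jaw":1},
  {"dp":[0.0017,0,0.0025],"turn":0,"jaw":1},
  {"dp":[0.0017,0,0.0025],"turn":0,"jaw":1},
  {"dp":[0,0,0],"turn":0,"jaw":1},
])

```text
time_s: 14.9
eef_pos: [663.3, 257.3, 399.2]
tool_rot: [0.016, 1.0, 0.0, 0.002]
ft_force: [3.9, -0.1, 5.8]
finger_gap: 0.4
finger_force: 3.1
```

Run:
```python
from h import *
P,p,s=handle(); np.savez('w8.npz',P=P,p=p); cv2.imwrite('pics/w8.png',p[:,:,::-1])
Q=(P-s['eef_pos'])@toolR(s); H=hsv(p)
# face plane & collar distance: dark collar points
for v in range(90,180,6): print(v,[(u,P[v,u].round(0).tolist(),H[v,u].tolist()) for u in (232,253)])
```

```text
tool: collar-end of handle [220.  200.9 375.8] upper [122.2 202.9 322.2] axis [-0.877  0.018 -0.481] len 111.5 pitch 28.7 yawerr 1.2
eef [663.3 257.3 399.2] F [ 3.9 -0.1  5.8] gap 0.4 ff 3.1
90 [(232, [578.0, 243.0, 121.0], [0, 14, 37]), (253, [579.0, 260.0, 128.0], [1, 215, 147])]
96 [(232, [583.0, 242.0, 118.0], [0, 28, 36]), (253, [585.0, 260.0, 137.0], [0, 212, 148])]
102 [(232, [584.0, 234.0, 7.0], [135, 23, 66]), (253, [590.0, 260.0, 145.0], [1, 219, 150])]
108 [(232, [592.0, 234.0, 7.0], [128, 17, 61]), (253, [594.0, 260.0, 152.0], [1, 214, 149])]
114 [(232, [599.0, 234.0, 6.0], [110, 13, 61]), (253, [599.0, 260.0, 157.0], [0, 214, 151])]
120 [(232, [606.0, 233.0, 1.0], [130, 6, 137]), (253, [603.0, 259.0, 163.0], [1, 220, 151])]
126 [(232, [614.0, 233.0, 1.0], [128, 7, 140]), (253, [607.0, 259.0, 168.0], [0, 217, 149])]
132 [(232, [621.0, 233.0, 2.0], [120, 7, 138]), (253, [610.0, 259.0, 174.0], [1, 224, 150])]
138 [(232, [629.0, 232.0, 1.0], [140, 5, 141]), (253, [614.0, 259.0, 180.0], [1, 218, 152])]
144 [(232, [636.0, 232.0, -0.0], [138, 9, 141]), (253, [617.0, 259.0, 184.0], [1, 219, 154])]
150 [(232, [644.0, 232.0, 0.0], [120, 5, 141]), (253, [620.0, 259.0, 187.0], [0, 213, 153])]
156 [(232, [651.0, 231.0, 2.0], [126, 9, 145]), (253, [624.0, 259.0, 191.0], [1, 218, 152])]
162 [(232, [659.0, 231.0, -0.0], [128, 7, 142]), (253, [626.0, 259.0, 198.0], [0, 215, 154])]
168 [(232, [667.0, 231.0, 1.0], [120, 4, 137]), (253, [629.0, 259.0, 201.0], [0, 215, 152])]
174 [(232, [674.0, 230.0, 1.0], [138, 9, 140]), (253, [632.0, 259.0, 204.0], [1, 223, 151])]
```

Call:
arm_command([
  {"dp":[0.0017,0,0.0025],"turn":0,"jaw":1},
  {"dp":[0.0017,0,0.0025],"turn":0,"jaw":1},
  {"dp":[0.0012,0,0.0016],"turn":0,"jaw":1},
  {"dp":[0,0,0],"turn":0,"jaw":1},
])

```text
time_s: 15.45
eef_pos: [658.7, 257.5, 392.8]
tool_rot: [0.016, 1.0, 0.0, 0.002]
ft_force: [4.1, -0.1, 6.2]
finger_gap: -0.2
finger_force: 3.4
```

Call:
arm_command([
  {"dp":[0.0006,0,0.0008],"turn":0,"jaw":1},
  {"dp":[0.0006,0,0.0008],"turn":0,"jaw":1},
  {"dp":[0,0,0],"turn":0,"jaw":1},
])

```text
time_s: 15.82
eef_pos: [657.7, 257.5, 391.3]
tool_rot: [0.016, 1.0, 0.0, 0.002]
ft_force: [3.6, 0.6, 7.3]
finger_gap: -0.0
finger_force: 3.8
```

Call:
arm_command([
  {"dp":[0.0006,0,0.0008],"turn":0,"jaw":1},
  {"dp":[0,0,0],"turn":0,"jaw":1},
])

```text
time_s: 16.08
eef_pos: [657.1, 257.5, 390.6]
tool_rot: [0.016, 1.0, 0.0, 0.002]
ft_force: [4.5, 0.1, 6.6]
finger_gap: 0.3
finger_force: 3.9
```

Call:
arm_command([
  {"dp":[0.0006,0,0.0008],"turn":0,"jaw":1},
  {"dp":[0,0,0],"turn":0,"jaw":1},
])

```text
time_s: 16.32
eef_pos: [656.5, 257.6, 389.7]
tool_rot: [0.016, 1.0, 0.0, 0.002]
ft_force: [3.9, 0.2, 7.2]
finger_gap: -0.0
finger_force: 3.9
```

Call:
arm_command([
  {"dp":[0.0004,0,0.0005],"turn":0,"jaw":1},
  {"dp":[0,0,0],"turn":0,"jaw":1},
])

```text
time_s: 16.58
eef_pos: [656.1, 257.6, 389.2]
tool_rot: [0.016, 1.0, 0.0, 0.002]
ft_force: [4.1, 0.3, 6.9]
finger_gap: 0.0
finger_force: 3.9
```

Call:
arm_command([
  {"dp":[0.0004,0,0.0005],"turn":0,"jaw":1},
  {"dp":[0,0,0],"turn":0,"jaw":1},
])

```text
time_s: 16.82
eef_pos: [655.8, 257.6, 389.1]
tool_rot: [0.016, 1.0, 0.001, 0.003]
ft_force: [4.2, -1.1, 8.3]
finger_gap: -0.1
finger_force: 4.7
```

Call:
arm_command([
  {"dp":[0.0004,0,0.0005],"turn":0,"jaw":1},
  {"dp":[0,0,0],"turn":0,"jaw":1},
])

```text
time_s: 17.08
eef_pos: [655.6, 257.6, 389.0]
tool_rot: [0.016, 1.0, 0.001, 0.003]
ft_force: [4.7, 0.2, 9.5]
finger_gap: 0.1
finger_force: 5.7
```

Call:
arm_command([
  {"dp":[0.0004,0,0.0005],"turn":0,"jaw":1},
  {"dp":[0,0,0],"turn":0,"jaw":1},
])

```text
time_s: 17.32
eef_pos: [655.4, 257.6, 389.0]
tool_rot: [0.016, 1.0, 0.001, 0.004]
ft_force: [7.8, 0.4, 10.9]
finger_gap: -0.1
finger_force: 6.8
```

Call:
arm_command([
  {"dp":[0.0007,0,0.001],"turn":0,"jaw":1},
  {"dp":[0,0,0],"turn":0,"jaw":1},
])

```text
time_s: 17.58
eef_pos: [655.0, 257.6, 388.9]
tool_rot: [0.016, 1.0, 0.001, 0.005]
ft_force: [9.4, -0.2, 14.5]
finger_gap: -0.0
finger_force: 8.8
```

Call:
arm_command([
  {"dp":[0.0007,0,0.001],"turn":0,"jaw":1},
  {"dp":[0,0,0],"turn":0,"jaw":1},
])

```text
time_s: 17.82
eef_pos: [654.6, 257.5, 388.8]
tool_rot: [0.016, 1.0, 0.001, 0.006]
ft_force: [10.9, 0.2, 18.4]
finger_gap: -0.1
finger_force: 10.9
```

Call:
arm_command([
  {"dp":[0.0008,0,0.0012],"turn":0,"jaw":1},
  {"dp":[0,0,0],"turn":0,"jaw":1},
  {"dp":[0,0,0],"turn":0,"jaw":1},
])

```text
time_s: 18.2
eef_pos: [654.2, 257.5, 388.6]
tool_rot: [0.016, 1.0, 0.001, 0.008]
ft_force: [14.8, -0.4, 22.7]
finger_gap: -0.3
finger_force: 13.3
```

Run:
```python
from h import *
s=status.get_state(); ci=camera_info('wrist'); p,d=read_camera('wrist'); P=cloud(p,d,ci,True); H=hsv(p); ok=np.isfinite(P[...,0])
m=ok&(abs(P[...,0]-580)<60)&(abs(P[...,1]-261)<25)&(P[...,2]>80)&(P[...,2]<150)
fa=np.array([.576,-.014,.817]); S=np.array([568.4,261.2,106.2])
dk=m&(H[...,2]<60); x=(P[dk]-S)@fa; print("collar axial",np.histogram(x,bins=np.arange(-6,20,2)))
w=m&(H[...,1]<60)&(H[...,2]>110)&(P[...,0]<600); x=(P[w]-S)@fa; print("white",np.histogram(x,bins=np.arange(-20,20,2)))
```

```text
collar axial (array([  0,   0,   0,  18,  61, 244, 229,   0,   0,   0,   0,   0]), array([-6, -4, -2,  0,  2,  4,  6,  8, 10, 12, 14, 16, 18]))
white (array([  59,   50,   52,   56,   69,   55,   49,   69,   68, 1187, 1027,
          2,    1,    3,    0,    0,    0,    0,    0]), array([-20, -18, -16, -14, -12, -10,  -8,  -6,  -4,  -2,   0,   2,   4,
         6,   8,  10,  12,  14,  16,  18]))
```

Call:
arm_command([
  {"dp":[-0.003,0,-0.0043],"turn":0,"jaw":1},
  {"dp":[-0.006,0,-0.0086],"turn":0,"jaw":1},
  {"dp":[-0.012,0,-0.017],"turn":0,"jaw":1},
  {"dp":[0,0,-0.04],"turn":0,"jaw":1},
  {"dp":[0,0,0],"turn":0,"jaw":1},
])

```text
time_s: 18.88
eef_pos: [673.2, 257.1, 455.8]
tool_rot: [0.016, 1.0, 0.001, 0.002]
ft_force: [0.5, 0.6, -0.2]
finger_gap: -0.1
finger_force: 0.0
```

Call:
arm_command([
  {"dp":[0,0,0],"turn":0,"jaw":1},
  {"dp":[0,0,0],"turn":0,"jaw":1},
])

```text
time_s: 19.12
eef_pos: [673.2, 257.1, 451.6]
tool_rot: [0.016, 1.0, -0.0, -0.001]
ft_force: [1.0, 0.5, -0.9]
finger_gap: 0.3
finger_force: 0.0
```

Run:
```python
from h import *
s=status.get_state(); ci=camera_info('wrist'); p,d=read_camera('wrist'); P=cloud(p,d,ci,True); H=hsv(p); ok=np.isfinite(P[...,0])
m=ok&(abs(P[...,0]-580)<60)&(abs(P[...,1]-261)<25)&(P[...,2]>80)&(P[...,2]<150)
fa=np.array([.576,-.014,.817]); S=np.array([568.4,261.2,106.2])
dk=m&(H[...,2]<60); x=(P[dk]-S)@fa; print("collar",np.histogram(x,bins=np.arange(-6,20,2))[0])
w=m&(H[...,1]<60)&(H[...,2]>110)&(P[...,0]<600); x=(P[w]-S)@fa; print("white",np.histogram(x,bins=np.arange(-6,20,2))[0])
r=ok&((H[...,0]<8)|(H[...,0]>172))&(H[...,1]>120)&(abs(P[...,1]-261)<7)&(P[...,0]<680); q=P[r]; a=np.linalg.svd(q-q.mean(0),full_matrices=False)[2][0]; print("axis",a.round(3),"F",s["ft_force"].round(1))
```

```text
collar [  0   0   0   0  34 165 128   0   0   0   0   0]
white [ 46  40 686 696   8   3   1   0   0   0   0   0]
axis [ 0.575 -0.001  0.818] F [ 1.   0.5 -0.9]
```

Collar flush, axis aligned, robot clear. Handing in.

```bash
python3 -c "
from workcell import env
print(env.sign_off())"
```

```text
the job is handed in; nothing more can be done
None
```

I started the spatula about half its blade into the empty slot, let it go, pushed it home with about 27 N at the wrist until the collar measured flush on the block, then backed the robot clear and handed in the job; no verdict came back.

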